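# Fill the empty place of the spice carousel and turn it to the front

### The job

One cup of the spice carousel is empty. Of the three look-alike spice tins on the worktop, take the one whose diameter just fits that cup (one is too wide to go in, one would rattle about), and stand it fully down in the cup; leave the other two tins and the things around where they are. Then turn the carousel by the wooden knob of its crank until that tin stands right at the red front pointer of the base, and finish with the gripper still closed on the knob, holding the carousel still.

Things in the scene. Friction and masses are not known exactly. Their poses are not given: they have to be found in the camera images.
- tin_medium: spice tin, upright 44 mm diameter cylinder, 95 mm tall: bare metal with an orange label band 18 to 48 mm up and a black lid; 100 to 210 g. This is the one that fits the empty cup. Origin: centre of its underside, z up. The three tins look alike but for diameter and swap places between starts
- tin_narrow: spice tin, upright 36 mm diameter cylinder, 95 mm tall: bare metal with an orange label band 18 to 48 mm up and a black lid; 100 to 210 g. Too narrow for the cup; leave it where it stands. Origin: centre of its underside, z up. The three tins look alike but for diameter and swap places between starts
- tin_wide: spice tin, upright 53 mm diameter cylinder, 95 mm tall: bare metal with an orange label band 18 to 48 mm up and a black lid; 100 to 210 g. Too wide for the cup; leave it where it stands. Origin: centre of its underside, z up. The three tins look alike but for diameter and swap places between starts
- carousel_base: fixed dark wooden base of the carousel, a disc of 256 mm diameter, 12 mm high. Origin: centre of its underside on the worktop, on the carousel's vertical axis. Its -x axis points to the red front pointer, z up.
- turntable (a point): point on the carousel's axis at the top of the light wooden turntable (234 mm diameter, top 28 mm above the worktop). On it, 80 mm from the axis and 90 degrees apart, stand three spice jars with gold caps (45 mm wide, tops 131 mm above the worktop, fixed in their seats) and the empty cup; a thin post (18 mm) on the axis carries the crank arm above the jars
- carousel (a joint): turntable angle about the vertical (rad), counter-clockwise from above positive. At 0 or any whole turn the cup is right at the pointer. In the base's frame the cup lies from the axis along (-cos q, -sin q), the knob along (cos q, sin q). Starts at 0.9 to 5.38, turns past a full turn both ways, stays where left (no spring); friction 0.05 N m, about 1.2 N at the knob
- socket (a point): centre of the inner floor of the empty steel cup on the turntable, 31 mm above the worktop, 80 mm from the axis. The cup is round, 48 mm inside diameter, slightly flared at the mouth, 55 to 59 mm outside, its rim 27 mm above this floor. z up
- turn_knob: upright round dark wooden knob of 18 mm diameter, 46 mm tall, turning freely on its pin on the end of the carousel's dark steel crank arm, 45 mm from the axis, across the axis from the empty cup. Origin: centre of its underside, 144 mm above the worktop (top of the crank arm). As it spins, it can be led round in a circle at constant tool yaw
- knob_grip (a point): point on the knob's centre line at the height to grip, 172 mm above the worktop, 28 mm above the crank arm and 18 mm below the knob's top
- front_mark (a point): top of the red front pointer on the base's rim, 142 mm from the axis, 26 mm above the worktop
- mug_1: white coffee mug, 65x93x54 mm, loose bystander; origin centre of underside
- mug_2: white coffee mug, 65x94x53 mm, loose bystander; origin centre of underside
- glass_2: pink tumbler, 81 mm diameter, 112 mm tall, loose bystander; origin centre of underside
- pepper_mill: turned wooden pepper mill, 55 mm diameter, 138 mm tall, loose bystander; origin centre of underside
- salt_box: carton of salt, 49x88x158 mm, loose bystander; origin centre of underside

How it is judged (in metres and radians):
On the way, in this order (a step that is already met when the one before it is completed fails the run):
1. the 44 mm tin stands upright, fully down in the empty cup (horizontal distance between tin_medium and socket below 0.004 m and z of tin_medium in the frame of socket between -0.004 and 0.004 m and angle between tin_medium's own z axis and vertical below 0.1 rad), for 0.2 s.
2. the carousel is turned so that this tin is at the red front pointer, with the fingers on the knob (all of step 1 and y of tin_medium in the frame of carousel_base between -0.01 and 0.01 m and x of tin_medium in the frame of carousel_base below -0.06 m and contact force between the fingers and turn_knob above 3 N), for 0.2 s.
At the end, for the whole second after the job is handed in: The 44 mm tin is in the cup (within 4 mm of its axis and floor, upright within 0.1 rad), on the front side within 10 mm sideways of the line from axis to red pointer; the carousel is still (under 0.06 rad/s); the fingers hold the knob with over 3 N (all of step 2 and velocity of joint carousel between -0.06 and 0.06 rad/s); the arm keeps its last pose, push and grip.
It fails at once if one of the other two tins is moved more than 30 mm or tipped (distance of any of tin_narrow, tin_wide from where it was at the start of the episode above 0.03 m or angle between any of tin_narrow, tin_wide's own z axis and vertical above 0.5 rad).
It fails at once if a bystander is moved more than 40 mm or tipped (distance of any of mug_1, mug_2, glass_2, pepper_mill, salt_box from where it was at the start of the episode above 0.04 m or angle between any of mug_1, mug_2, glass_2, pepper_mill, salt_box's own z axis and vertical above 0.5 rad).
It also fails if it takes over 54 s, if anything falls off the work surface, if the arm or the gripper's body presses on something with over 40 N, if the wrist force passes 120 N, or if a joint passes its speed limit or range.

### The arm

A 6-joint arm with a two-finger parallel gripper is mounted at the origin on a cart in front of the work surface, level with it; the furniture and walls round the work are solid. World frame = base frame: x ahead of the robot, y to its left, z up, the work surface at z = 0. Lengths are in mm, angles in rad, forces in N, time in s.
With the tool pointing down it reaches from about 375 to 750 mm from the base axis. Payload 9 kg.
Tool frame: the origin (TCP) lies on the centre line of the jaws, within the pads' length; the fingertips stand 22 mm ahead of it and the grasp point (between the pads) lies 3 mm ahead of it; z points along the fingers, y is the line along which they close (so a half turn about z gives the same grasp; the last joint's range is limited). The gripper opens to 85 mm and grips with 20 to 120 N. Pads are 22 mm wide; open, the fingers measure 114 mm over their backs; the gripper's body (76 mm by 85 mm) begins 54 mm behind the grasp point. The pads swing forward as they close: fully open they stand 13 mm farther back than shut.
Start: joints at [1.04, 0.104, 0.097, 1.564, 0, 1.353], TCP at [184.638, 570.914, 253.331] pointing down, gripper open.
Joint ranges: [-2.99, 2.99], [-0.84, 1.86], [-1.1, 1.16], [-1.84, 2.11], [-1.51, 1.56], [-3.14, 3.14]. Speed limits (rad/s): [2.22, 2.22, 2.57, 3.14, 3.14, 3.14].

### API

Orientations are given as a rotation vector (axis times angle).
In Python, from rig import status, cams, ctrl gives the robot as it stands. The module is installed in compiled form; this text tells all that it offers.
- The arm moves only by the tool play_rows, never from a script. Its argument "motion" is a list of rows, each an object of numbers: "tx", "ty", "tz": the shift along the tool's x, y, z in cm; "rx", "ry", "rz": the turn, a rotation vector about the tool's x, y, z in degrees. A call has 1 to 12 rows; each row shifts and turns the commanded pose from where the row before left it, along the tool's axes as they then stand; what a row does not reach is not made up. A row lasts 1/8 s, in which the tool goes at most 62.5 mm and 10.7 degrees, less where a joint would pass 70% of its speed; a pose out of reach is approached as far as the arm can. A call is refused whole if a number of a shift passes 6.25 or a number of a turn 10.7, either way. A call with a gripper value outside its range is refused whole. "gripper" is the finger opening in cm, from 0 to 8.54, set as the call begins (left out, the last holds). The fingers move at their own pace and stop on an object; "newtons" is the grip in N (left out, the last holds). Time passes only in rows, so rows that do not move let the fingers close. It gives the time, the measured TCP pose, the force, the opening and the grip force at its end, in the units of the state.
- status.read_state(): the state, without advancing time (a new reading comes with each control period).
- cams.capture(name): name is "scene" or "side" or "wrist"; returns a dict with "color" (384x512x3 uint8, red, green, blue), "fx", "fy", "cx", "cy" (pixels), "k1" (the pictures are not rectified: a ray, as slopes to the right and down, at radius r is drawn at 1 + k1 r^2 times it, then the intrinsics apply), "rvec" (rotation vector, rad) and "tvec" (3), from world to camera coordinates, as OpenCV has them. Camera axes: x right, y down, z forward; pixel columns grow to the right and rows downward; lengths in mm; the calibration is good to about 2 mm. A picture is of the moment at which its call begins. There is no depth.
- ctrl.hand_in(): hands the job in; it is judged then, once.
The state is a dict: "time_s": time; "qpos": joint angles; "joint_vel": joint speeds; "effort": joint torques, N m; "tcp_pos": TCP position; "ee_rot": TCP orientation; "ft_force": force on the tool from outside, world axes, zero at the start; "ft_torque": the same for the moment, N m; "grip_width": finger opening in mm; "grasp_force": force on a finger pad.
Only numpy, scipy, OpenCV 4.12 (cv2) and the standard library are available. Lean on these libraries where they do the work, as an engineer would, in place of code of your own. Each camera call takes 0.05 s, during which the arm holds its last target. There are 200 camera calls.

## Working session

There is one attempt and no reset: what is moved stays moved. The work goes in short steps, Python scripts to look and compute and a tool call to move; the robot and the scene stay as the last step left them, time stands still between calls to the robot, and variables do not carry over. Pictures are saved under pics/ and viewed, at most 10 in all, crops included, and the job is handed in when it is done.

Besides the shell and the picture viewer there is one more tool, called after "Call:" as name(argument=value, ...), one argument or row to a line, values as JSON. play_rows: Moves the arm, as the interface text tells. Its arguments: {"type":"object","properties":{"motion":{"type":"array","items":{"type":"object","properties":{"tx":{"type":"number"},"ty":{"type":"number"},"tz":{"type":"number"},"rx":{"type":"number"},"ry":{"type":"number"},"rz":{"type":"number"}}}},"gripper":{"type":"number"},"newtons":{"type":"number"}},"required":["motion"]}

```bash
mkdir -p pics
cat > h.py <<'E'
import numpy as np, cv2, pickle
from scipy.spatial.transform import Rotation as R
from rig import status, cams, ctrl
def cap(n,f=None):
    c=cams.capture(n)
    if f:
        cv2.imwrite('pics/'+f+'.png',c['color'][:,:,::-1]); pickle.dump(c,open(f+'.pkl','wb'))
    return c
def ld(f): return pickle.load(open(f+'.pkl','rb'))
def ray(c,u,v):
    x=(u-c['cx'])/c['fx'];y=(v-c['cy'])/c['fy'];a,b=x,y
    for _ in range(20):
        s=1+c['k1']*(a*a+b*b);a,b=x/s,y/s
    M=R.from_rotvec(c['rvec']).as_matrix()
    return -M.T@np.array(c['tvec']).ravel(), M.T@np.array([a,b,1])
def atz(c,u,v,z):
    o,d=ray(c,u,v); return o+d*(z-o[2])/d[2]
def proj(c,P):
    p=R.from_rotvec(c['rvec']).as_matrix()@np.array(P,float)+np.array(c['tvec']).ravel()
    a,b=p[0]/p[2],p[1]/p[2];s=1+c['k1']*(a*a+b*b)
    return c['fx']*a*s+c['cx'],c['fy']*b*s+c['cy']
E
python3 - <<'E'
from h import *
a=cap('scene','s1');b=cap('side','d1')
for c in(a,b):print(ray(c,256,192),c['fx'],c['k1'])
s=status.read_state();print(s['tcp_pos'],s['ee_rot'],R.from_rotvec(s['ee_rot']).as_matrix().round(3))
for f in('s1','d1'):
    i=cv2.imread(f'pics/{f}.png');cv2.imwrite(f'pics/{f}b.png',cv2.resize(i,(800,600),interpolation=cv2.INTER_CUBIC))
E
```

```text
(array([  -96.20903105, -1192.42938709,   704.95666587]), array([ 0.43037414,  0.81566703, -0.38662946])) 405.42779149045094 -0.0959914651927026
(array([-1380.63863135,   570.82942463,  1006.36221403]), array([ 0.88514053, -0.26624913, -0.3822719 ])) 468.8485783768182 -0.03430696351359643
[184.51336797 570.66042641 252.62561706] [-4.89290788e-01 -3.10285895e+00  1.65138200e-03] [[-0.951  0.308 -0.001]
 [ 0.308  0.951 -0.001]
 [ 0.    -0.001 -1.   ]]
```

View pics/s1b.png

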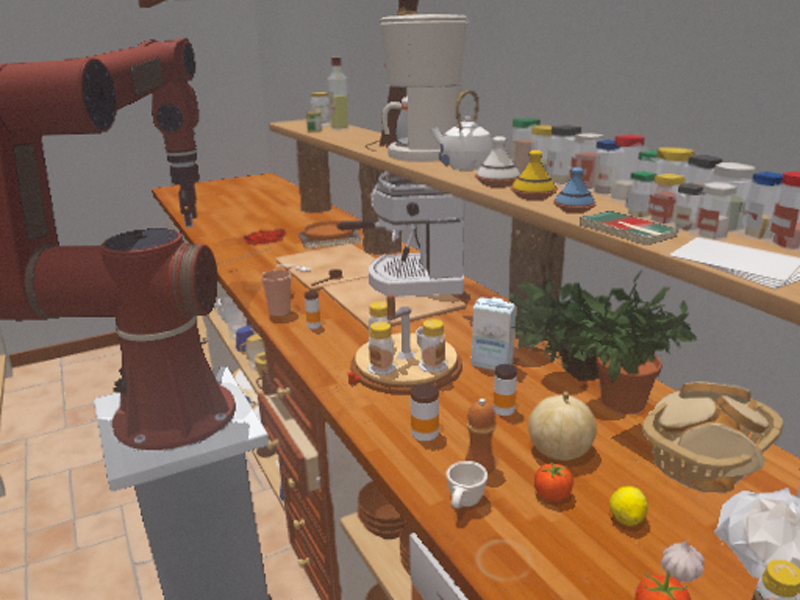

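View pics/d1b.png

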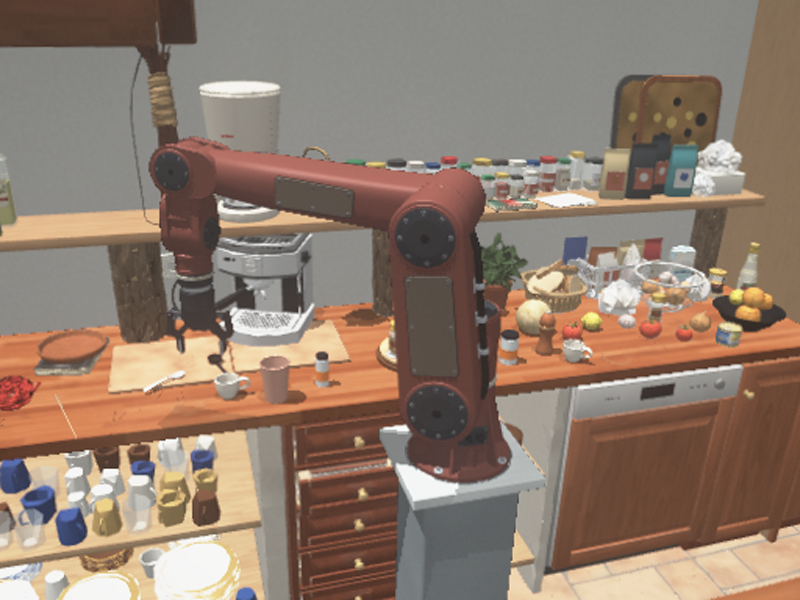

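The scene view shows the tins near (313,310), (425,413), (504,390), the carousel at (405,360) and the red pointer at (353,378). I'll enlarge it.

Run:
```python
from h import *
i=cv2.imread('pics/s1.png')
c=i[175:300,160:340];cv2.imwrite('pics/crop1.png',cv2.resize(c,None,fx=4.4,fy=4.4,interpolation=cv2.INTER_CUBIC))
```

```text
(no output)
```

View pics/crop1.png

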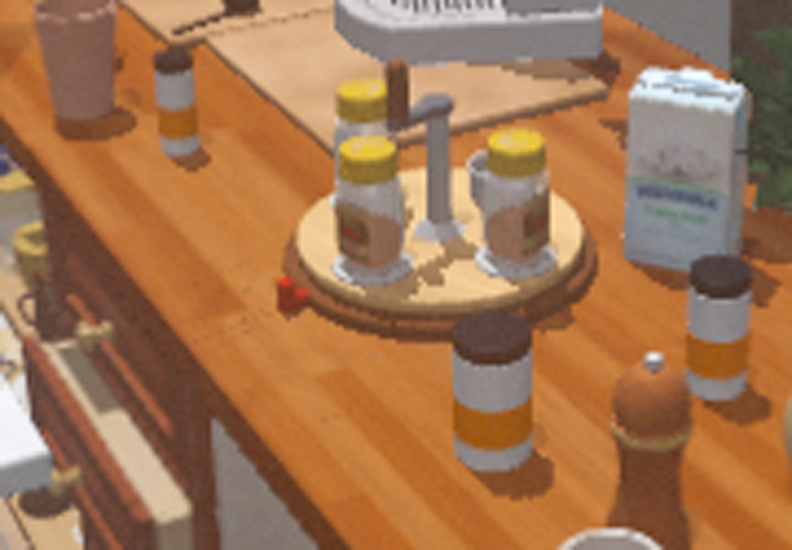

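Run:
```python
from h import *
c=ld('s1')
g=lambda x,y,z:atz(c,160+(x+.5)/4.4-.5,175+(y+.5)/4.4-.5,z)
for n,xl,xr,y,yb in(('L',156,195,53,155),('N',453,533,330,467),('R',688,751,268,396)):
    a,b=g(xl,y,90),g(xr,y,90);print(n,g((xl+xr)/2,y-3,95).round(1),'d',np.linalg.norm(a-b).round(1),g((xl+xr)/2,yb,0).round(1))
    d=(g(xr,yb-30,20)-g(xl,yb-30,20));print(np.linalg.norm(d))
print('posttop',g(439,100,144),'base',g(440,230,28),'ptr',g(291,282,26))
print('knobtop',g(398,62,190),'grip',g(398,90,172),'cup rim', g(483,152,58), g(470,175,58))
```

```text
L [415.9 270.   95. ] d 36.7 [400.1 248.8   0. ]
37.13969466446701
N [ 418.1 -307.1   95. ] d 53.3 [ 405.6 -327.3    0. ]
53.68157651988268
R [ 597.8 -315.6   95. ] d 44.5 [ 588.9 -334.8    0. ]
44.94328681835496
posttop [515.52932613 -57.25796637 144.        ] base [514.92591272 -55.60737651  28.        ] ptr [375.4654399  -69.18380717  26.        ]
knobtop [473.55436265 -70.53495715 190.        ] grip [467.49277531 -81.08059985 172.        ] cup rim [5.87976711e+02 1.46855087e-01 5.80000000e+01] [556.34158356 -33.00047504  58.        ]
```

Run:
```python
from h import *
c=ld('s1')
g=lambda x,y,z:atz(c,x*.64,y*.64,z).round(0)
print('mill',g(482,402,136),'pumpkin',g(564,397,70),g(564,460,0),'saltL',g(474,355,0),g(513,368,0),'top',g(495,303,158),'shelf front at z400?',[g(560,207,z) for z in(300,350,400)],'shelfpost',g(535,290,0),'machine front',g(385,292,0),g(460,292,0))
```

```text
mill [ 445. -453.  136.] pumpkin [ 651. -432.   70.] [ 588. -512.    0.] saltL [679. -94.   0.] [ 719. -193.    0.] top [ 683. -162.  158.] shelf front at z400? [array([988., -14., 300.]), array([ 854., -159.,  350.]), array([ 720., -305.,  400.])] shelfpost [1068.  154.    0.] machine front [680. 372.   0.] [869. 256.   0.]
```

Call:
play_rows(
  motion=[
    {"tx": -4.0,"ty": -4.0,"tz": -1},
    {"tx": -4.0,"ty": -4.0,"tz": -1},
  ],
)

```text
invalid input
```

Call:
play_rows(
  motion=[
    {"tx": -4.0,"ty": -4.0,"tz": -1.0,"rx": 0.0,"ry": 0.0,"rz": 0.0},
    {"tx": -4.0,"ty": -4.0,"tz": -1.0,"rx": 0.0,"ry": 0.0,"rz": 0.0},
  ],
  gripper=8.5,
  newtons=60,
)

```text
time_s: 0.35
tcp_pos: [236.1, 468.9, 272.7]
ee_rot: [-0.487, -3.103, 0.002]
ft_force: [0.9, 0.1, 1.4]
grip_width: 85.0
grasp_force: 0.0
```

Call:
play_rows(
  motion=[
    {"tx": -3.9,"ty": -4.2},
    {"tx": -3.9,"ty": -4.2},
    {"tx": -3.9,"ty": -4.2},
    {"tx": -3.9,"ty": -4.2},
    {"tx": -3.9,"ty": -4.2},
    {"tx": -3.9,"ty": -4.2},
    {"tx": -3.9,"ty": -4.2},
    {"tx": -3.9,"ty": -4.2},
    {"tx": -3.9,"ty": -4.2},
    {"tx": -3.9,"ty": -4.2},
    {"tx": -3.9,"ty": -4.2},
    {"tx": -3.9,"ty": -4.2},
  ],
)

```text
invalid input
```

Run:
```python
from h import *
s=status.read_state();print(s['tcp_pos'],s['qpos'])
c=cap('wrist','w1');print(ray(c,256,192),c['fx'])
print(proj(c,(597,-317,95)),proj(c,(515,-57,144)))
i=cv2.imread('pics/w1.png');cv2.imwrite('pics/w1b.png',cv2.resize(i,(800,600),interpolation=cv2.INTER_CUBIC))
```

```text
[236.13385526 468.94468256 272.6633688 ] [ 8.54976707e-01 -1.17582352e-01 -8.83138223e-02  1.60145918e+00
 -1.34046275e-04  1.16621744e+00]
(array([156.62197209, 494.2578311 , 393.6855648 ]), array([ 0.29627404, -0.11075802, -0.94879165])) 288.6850206922134
(np.float64(-82.96321103200773), np.float64(482.6752539859111)) (np.float64(-22.654930155888508), np.float64(468.3983790409286))
```

View pics/w1b.png

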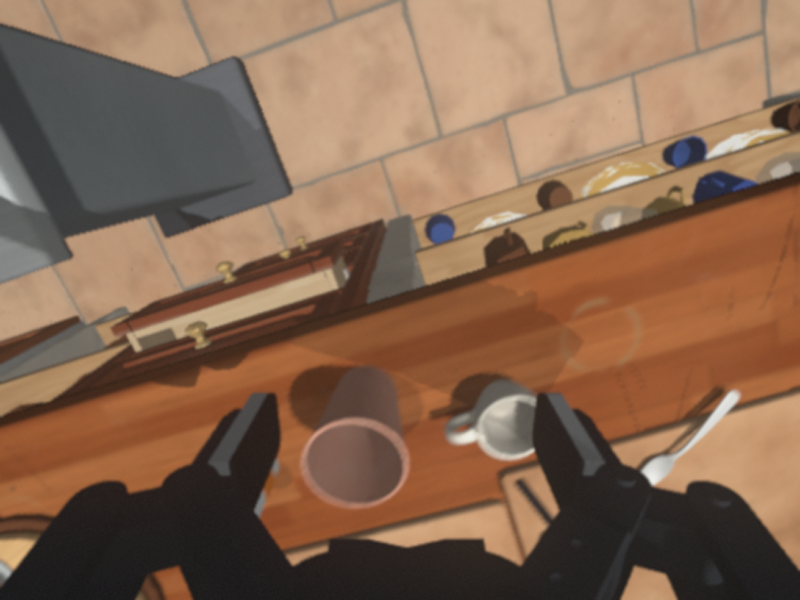

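Call:
play_rows(
  motion=[
    {"tx": -3.9,"ty": -4.2,"tz": 0.0,"rx": 0.0,"ry": 0.0,"rz": 0.0},
    {"tx": -3.9,"ty": -4.2,"tz": 0.0,"rx": 0.0,"ry": 0.0,"rz": 0.0},
    {"tx": -3.9,"ty": -4.2,"tz": 0.0,"rx": 0.0,"ry": 0.0,"rz": 0.0},
    {"tx": -3.9,"ty": -4.2,"tz": 0.0,"rx": 0.0,"ry": 0.0,"rz": 0.0},
    {"tx": -3.9,"ty": -4.2,"tz": 0.0,"rx": 0.0,"ry": 0.0,"rz": 0.0},
    {"tx": -3.9,"ty": -4.2,"tz": 0.0,"rx": 0.0,"ry": 0.0,"rz": 0.0},
    {"tx": -3.9,"ty": -4.2,"tz": 0.0,"rx": 0.0,"ry": 0.0,"rz": 0.0},
    {"tx": -3.9,"ty": -4.2,"tz": 0.0,"rx": 0.0,"ry": 0.0,"rz": 0.0},
  ],
  gripper=8.5,
  newtons=60,
)

```text
time_s: 1.4
tcp_pos: [430.0, 52.6, 273.2]
ee_rot: [0.49, 3.103, 0.0]
ft_force: [1.2, -0.1, -0.9]
grip_width: 84.8
grasp_force: 0.0
```

Call:
play_rows(
  motion=[
    {"tx": -2.9,"ty": -5.0,"tz": -1.0,"rx": 0.0,"ry": 0.0,"rz": 0.0},
    {"tx": -2.9,"ty": -5.0,"tz": -1.0,"rx": 0.0,"ry": 0.0,"rz": 0.0},
    {"tx": -2.9,"ty": -5.0,"tz": -1.0,"rx": 0.0,"ry": 0.0,"rz": 0.0},
    {"tx": -2.9,"ty": -5.0,"tz": -1.0,"rx": 0.0,"ry": 0.0,"rz": 0.0},
    {"tx": 0.0,"ty": 0.0,"tz": 0.0,"rx": 0.0,"ry": 0.0,"rz": 0.0},
  ],
  gripper=8.5,
  newtons=60,
)

```text
time_s: 2.02
tcp_pos: [478.5, -174.9, 312.6]
ee_rot: [-0.496, -3.101, -0.0]
ft_force: [0.0, 1.0, -0.4]
grip_width: 84.6
grasp_force: 0.0
```

Run:
```python
from h import *
s=status.read_state();print(s['tcp_pos'],s['qpos'])
c=cap('wrist','w2');print(ray(c,256,192),c['fx'])
print(proj(c,(597,-317,95)),proj(c,(515,-57,144)))
i=cv2.imread('pics/w2.png');cv2.imwrite('pics/w2b.png',cv2.resize(i,(800,600),interpolation=cv2.INTER_CUBIC))
```

```text
[ 478.53159012 -174.94705415  312.57392779] [-6.07478361e-01 -1.47568552e-01 -4.27690416e-02  1.67652095e+00
 -3.62680861e-04 -2.90287223e-01]
(array([ 399.17625458, -149.32911771,  433.66127744]), array([ 0.29550843, -0.1112091 , -0.94897763])) 288.6850206922134
(np.float64(189.46206486809803), np.float64(279.57537773514787)) (np.float64(378.43466912768974), np.float64(178.255221415473))
```

View pics/w2b.png

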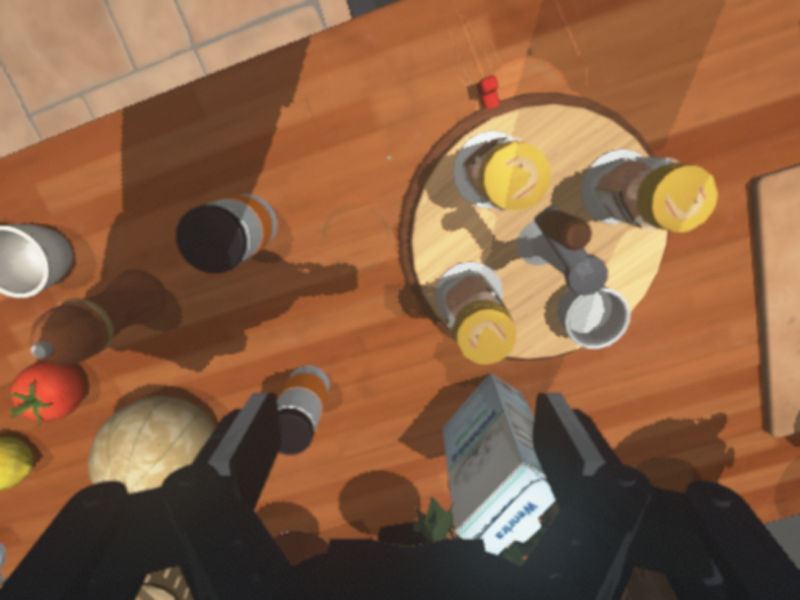

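Run:
```python
from h import *
c=ld('w2')
g=lambda x,y,z:atz(c,(x+.5)*.64-.5,(y+.5)*.64-.5,z)[:2]
A,B,C=g(518,175,131),g(684,198,131),g(486,335,131);cup=g(597,317,58)
print('A',A,'B',B,'C',C,'cup',cup)
print('axis',(B+C)/2,'A-cup mid',(A+cup)/2,np.linalg.norm(B-C),np.linalg.norm(A-cup))
# fit: axis, angle
from scipy.optimize import least_squares
def f(p):
    o=[]
    for P,k in((cup,0),(C,-1),(A,2),(B,1)):
        t=p[2]+k*np.pi/2;o+=list(p[:2]+80*np.array([np.cos(t),np.sin(t)])-P)
    return o
r=least_squares(f,[515,-57,.4]);print(r.x,np.degrees(r.x[2]),np.round(r.fun,1));ax=r.x[:2];t=r.x[2]
u=np.array([np.cos(t),np.sin(t)]);print('cup fit',ax+80*u,'knob fit',ax-45*u,'knobtop',g(578,233,190),'post',g(588,272,148))
p=g(489,92,20);print('ptr',p,p-ax,np.linalg.norm(p-ax),np.arctan2(*(ax-p)[::-1]))
print('tin',g(292,427,95),'wide',g(213,237,95))
import cv2
```

```text
A [436.12799046 -85.26968622] B [484.41994209  16.4320747 ] C [ 538.11938283 -134.04781002] cup [585.96418422 -31.53290287]
axis [511.26966246 -58.80786766] A-cup mid [511.04608734 -58.40129455] 159.77429593468395 159.18079923517843
[ 5.11157875e+02 -5.86045811e+01  3.43556831e-01] 19.684356424049767 [ 0.5 -0.1 -0.   0.1 -0.3 -0.3 -0.2  0.3]
cup fit [586.4828787  -31.65752555] knob fit [468.78756026 -73.76229985] knobtop [468.68641818 -73.88724328] post [508.0733043  -59.66251895]
ptr [376.50822438 -68.74767368] [-134.64965052  -10.14309258] 135.03114718859806 0.07518750937005957
tin [ 586.12829138 -316.51847855] wide [ 412.19830547 -307.97087216]
```

Call:
play_rows(
  motion=[
    {"tx": -4.6,"ty": -3.3,"tz": 1.0,"rx": 0.0,"ry": 0.0,"rz": 0.0},
    {"tx": -4.6,"ty": -3.3,"tz": 1.0,"rx": 0.0,"ry": 0.0,"rz": 0.0},
    {"tx": -4.6,"ty": -3.3,"tz": 1.0,"rx": 0.0,"ry": 0.0,"rz": 0.0},
    {"tx": 0.0,"ty": 0.0,"tz": 0.0,"rx": 0.0,"ry": 0.0,"rz": 0.0},
  ],
  gripper=8.0,
  newtons=60,
)

```text
time_s: 2.58
tcp_pos: [579.8, -309.0, 277.3]
ee_rot: [-0.49, -3.096, -0.006]
ft_force: [-0.2, 1.1, -0.1]
grip_width: 80.0
grasp_force: 0.0
```

Run:
```python
from h import *
s=status.read_state();print(s['tcp_pos'],s['ee_rot'],s['qpos'])
c=cap('wrist','w3')
print(proj(c,(588,-316,95)))
i=cv2.imread('pics/w3.png');cv2.imwrite('pics/w3b.png',cv2.resize(i[80:380,60:460],(800,600),interpolation=cv2.INTER_CUBIC))
```

```text
[ 579.76283262 -309.00629006  277.27036391] [-0.48955001 -3.09616723 -0.00644852] [-6.88269243e-01  3.03627027e-01  3.65177483e-01  1.64042771e+00
  2.20935744e-05 -3.74636078e-01]
(np.float64(256.0121609274016), np.float64(186.6427039186981))
```

View pics/w3b.png

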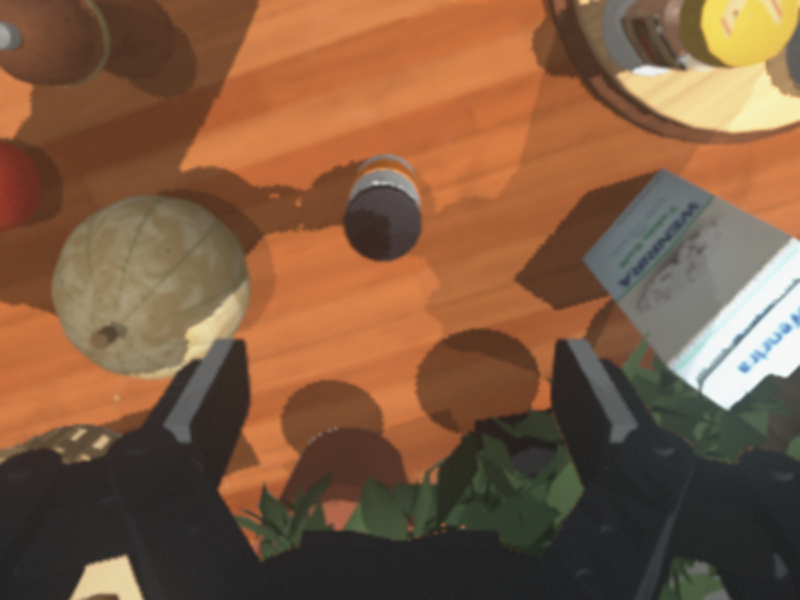

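Run:
```python
from h import *
c=ld('w3')
for r in(-38,38):print('lid dia chk',atz(c,251+r/2,191.2,95)[:2])
T=atz(c,251,191.2,95);print('tin',T,'leaves',atz(c,60+440/2,80+490/2,150))
s=status.read_state();M=R.from_rotvec(s['ee_rot']).as_matrix();p=np.array(s['tcp_pos']);print(p,M.round(4))
print('move tool mm to TCP z80',M.T@(np.array([T[0],T[1],80])-p))
```

```text
lid dia chk [ 584.76376542 -342.89231456]
lid dia chk [ 597.80076725 -302.942359  ]
tin [ 591.28225707 -322.91868768   95.        ] leaves [ 728.26677546 -334.50926398  150.        ]
[ 579.36083435 -307.63465322  280.01278174] [[-0.9515  0.3076 -0.004 ]
 [ 0.3076  0.9515  0.0036]
 [ 0.0049  0.0022 -1.    ]]
move tool mm to TCP z80 [-17.02368802 -11.32354378 199.9069941 ]
```

Call:
play_rows(
  motion=[
    {"tx": -1.7,"ty": -1.1,"tz": 1.0,"rx": 0.0,"ry": 0.0,"rz": 0.0},
    {"tx": 0.0,"ty": 0.0,"tz": 5.0,"rx": 0.0,"ry": 0.0,"rz": 0.0},
    {"tx": 0.0,"ty": 0.0,"tz": 5.0,"rx": 0.0,"ry": 0.0,"rz": 0.0},
    {"tx": 0.0,"ty": 0.0,"tz": 4.0,"rx": 0.0,"ry": 0.0,"rz": 0.0},
    {"tx": 0.0,"ty": 0.0,"tz": 0.0,"rx": 0.0,"ry": 0.0,"rz": 0.0},
    {"tx": 0.0,"ty": 0.0,"tz": 0.0,"rx": 0.0,"ry": 0.0,"rz": 0.0},
  ],
  gripper=6.8,
  newtons=40,
)

```text
time_s: 3.38
tcp_pos: [592.9, -323.6, 136.6]
ee_rot: [0.487, 3.1, -0.003]
ft_force: [-0.7, -0.5, -0.0]
grip_width: 68.2
grasp_force: 0.0
```

Run:
```python
from h import *
s=status.read_state();M=R.from_rotvec(s['ee_rot']).as_matrix();p=np.array(s['tcp_pos']);print(p,M.round(4))
print(M.T@(np.array([591.3,-322.9,78])-p))
```

```text
[ 592.90952722 -323.57445296  136.58943512] [[-0.9518  0.3069  0.0027]
 [ 0.3068  0.9518 -0.0021]
 [-0.0032 -0.0011 -1.    ]]
[ 1.92886773  0.21465786 58.58328058]
```

Call:
play_rows(
  motion=[
    {"tx": 0.15,"ty": 0.0,"tz": 3.0,"rx": 0.0,"ry": 0.0,"rz": 0.0},
    {"tx": 0.0,"ty": 0.0,"tz": 2.9,"rx": 0.0,"ry": 0.0,"rz": 0.0},
    {"tx": 0.0,"ty": 0.0,"tz": 0.0,"rx": 0.0,"ry": 0.0,"rz": 0.0},
  ],
  gripper=6.8,
  newtons=40,
)

```text
time_s: 3.75
tcp_pos: [590.5, -322.9, 74.8]
ee_rot: [-0.489, -3.103, -0.001]
ft_force: [-0.2, 0.2, 0.6]
grip_width: 68.3
grasp_force: 0.0
```

Call:
play_rows(
  motion=[
    {"tx": 0.0,"ty": 0.0,"tz": 0.0,"rx": 0.0,"ry": 0.0,"rz": 0.0},
    {"tx": 0.0,"ty": 0.0,"tz": 0.0,"rx": 0.0,"ry": 0.0,"rz": 0.0},
    {"tx": 0.0,"ty": 0.0,"tz": 0.0,"rx": 0.0,"ry": 0.0,"rz": 0.0},
    {"tx": 0.0,"ty": 0.0,"tz": 0.0,"rx": 0.0,"ry": 0.0,"rz": 0.0},
    {"tx": 0.0,"ty": 0.0,"tz": 0.0,"rx": 0.0,"ry": 0.0,"rz": 0.0},
    {"tx": 0.0,"ty": 0.0,"tz": 0.0,"rx": 0.0,"ry": 0.0,"rz": 0.0},
  ],
  gripper=3.0,
  newtons=40,
)

```text
time_s: 4.5
tcp_pos: [592.0, -324.3, 77.4]
ee_rot: [0.489, 3.1, -0.003]
ft_force: [0.0, 1.9, 8.2]
grip_width: 42.9
grasp_force: 39.8
```

Run:
```python
from h import *
s=status.read_state();M=R.from_rotvec(s['ee_rot']).as_matrix();p=np.array(s['tcp_pos']);print(p,M.round(4),s['grip_width'],s['grasp_force'])
print(M.T@(np.array([591.3,-322.9,78])-p))
```

```text
[ 591.98123187 -324.2733894    77.39667483] [[-0.9515  0.3076  0.0034]
 [ 0.3076  0.9515 -0.0023]
 [-0.0039 -0.0012 -1.    ]] 42.933092784851716 39.822910130023956
[ 1.06823675  1.09657086 -0.60883425]
```

Call:
play_rows(
  motion=[
    {"tx": 0.0,"ty": 0.0,"tz": -3.0,"rx": 0.0,"ry": 0.0,"rz": 0.0},
    {"tx": 0.0,"ty": 0.0,"tz": -5.0,"rx": 0.0,"ry": 0.0,"rz": 0.0},
    {"tx": 0.0,"ty": 0.0,"tz": -5.0,"rx": 0.0,"ry": 0.0,"rz": 0.0},
    {"tx": 0.0,"ty": 0.0,"tz": -3.0,"rx": 0.0,"ry": 0.0,"rz": 0.0},
    {"tx": 2.1,"ty": 4.0,"tz": 0.0,"rx": 0.0,"ry": 0.0,"rz": 0.0},
    {"tx": 2.1,"ty": 4.0,"tz": 0.0,"rx": 0.0,"ry": 0.0,"rz": 0.0},
    {"tx": 2.1,"ty": 4.0,"tz": 0.0,"rx": 0.0,"ry": 0.0,"rz": 0.0},
    {"tx": 2.1,"ty": 4.0,"tz": 0.0,"rx": 0.0,"ry": 0.0,"rz": 0.0},
    {"tx": 0.0,"ty": 0.0,"tz": 0.0,"rx": 0.0,"ry": 0.0,"rz": 0.0},
    {"tx": 0.0,"ty": 0.0,"tz": 0.0,"rx": 0.0,"ry": 0.0,"rz": 0.0},
    {"tx": 0.0,"ty": 0.0,"tz": 0.0,"rx": 0.0,"ry": 0.0,"rz": 0.0},
  ],
  gripper=3.0,
  newtons=60,
)

```text
time_s: 5.88
tcp_pos: [560.1, -146.4, 234.5]
ee_rot: [0.491, 3.103, -0.0]
ft_force: [-0.1, -0.9, -2.1]
grip_width: 42.9
grasp_force: 61.5
```

Run:
```python
from h import *
s=status.read_state();print(s['tcp_pos'],s['ee_rot'],s['grip_width'])
c=cap('wrist','w4')
print(proj(c,(586.5,-31.7,58)))
i=cv2.imread('pics/w4.png');cv2.imwrite('pics/w4b.png',cv2.resize(i[50:350,110:510],(800,600),interpolation=cv2.INTER_CUBIC))
```

```text
[ 560.11619379 -146.40115881  234.47951056] [ 4.91095986e-01  3.10262353e+00 -3.20167142e-04] 42.88132419095759
(np.float64(370.79981987873964), np.float64(168.63209063850434))
```

View pics/w4b.png

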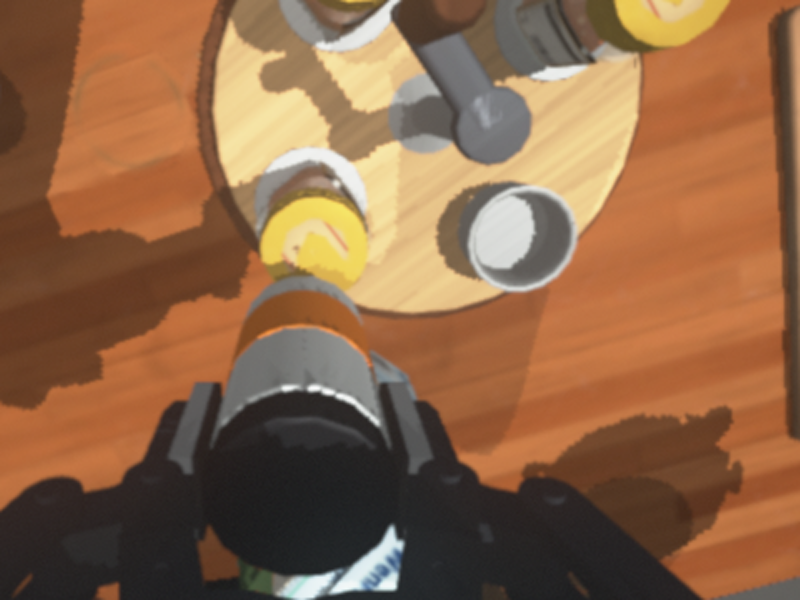

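Run:
```python
from h import *
c=ld('w4');g=lambda x,y,z:atz(c,110+(x+.5)/2-.5,50+(y+.5)/2-.5,z)
s=status.read_state();M=R.from_rotvec(s['ee_rot']).as_matrix();p=np.array(s['tcp_pos'])
cup=g(523,237.5,58);print('cup',cup)
for z in(247,252):
  L=g(302,484,z);print('lid',L,M.T@(L-p),np.linalg.norm(g(203,484,z)-g(401,484,z)))
print(p,'move',M.T@(cup-p), M.round(4))
# near bottom edge silhouette check: tin bottom near-edge
for d in(-2,0,2):
  P=p+M[:,0]*(22+d);P[2]=157; q=proj(c,P);print(d,(q[0]-110)*2,(q[1]-50)*2)
  P=p+M[:,0]*(22+d);P[2]=252; q=proj(c,P);print(d,(q[0]-110)*2,(q[1]-50)*2)
```

```text
cup [586.50585454 -31.21496933  58.        ]
lid [ 560.10277288 -146.45136744  247.        ] [ -0.09833719  -0.0612515  -12.69570662] 44.64268530435873
lid [ 556.43227922 -145.27643633  252.        ] [  3.7554558   -0.07790799 -17.6958055 ] 42.584141495753805
[ 560.02824396 -146.36355932  234.3042872 ] move [ 10.39163174 117.70664757 176.29697227] [[-9.511e-01  3.089e-01  0.000e+00]
 [ 3.089e-01  9.511e-01 -1.000e-04]
 [-0.000e+00 -1.000e-04 -1.000e+00]]
-2 300.9450209932928 276.7234010836166
-2 301.9052517226693 417.69362477978154
0 300.9452284298054 271.42564834616286
0 301.9113143542187 409.16290095965974
2 300.94543155005215 266.09483437979213
2 301.91742076372327 400.533586771041
```

Run:
```python
from h import *
c=ld('w4');s=status.read_state();M=R.from_rotvec(s['ee_rot']).as_matrix();p=np.array(s['tcp_pos'])
i=cv2.resize(cv2.imread('pics/w4.png')[160:345,195:325],None,fx=4,fy=4,interpolation=cv2.INTER_CUBIC)[:600]
i=cv2.convertScaleAbs(i,alpha=1.6,beta=25)
for zz,col in((0,(0,255,0)),(18,(255,255,0)),(48,(255,255,0)),(95,(0,255,0))):
    for a in np.linspace(0,2*np.pi,240):
        P=p+M@np.array([22*np.cos(a),22*np.sin(a),77.4-zz]);q=proj(c,P)
        x,y=int((q[0]-195+.5)*4),int((q[1]-160+.5)*4)
        if 0<=x<i.shape[1] and 0<=y<i.shape[0]: i[y,x]=col
cv2.imwrite('pics/w4c.png',i)
```

```text
(no output)
```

View pics/w4c.png

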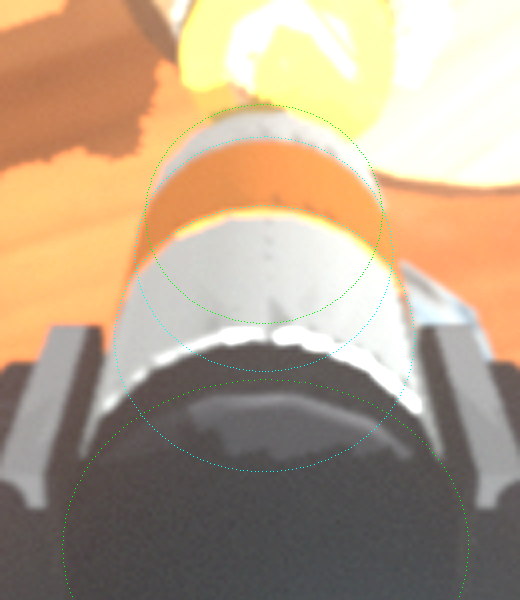

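Call:
play_rows(
  motion=[
    {"tx": 0.37,"ty": 3.93,"tz": 0.0,"rx": 0.0,"ry": 0.0,"rz": 0.0},
    {"tx": 0.37,"ty": 3.92,"tz": 0.0,"rx": 0.0,"ry": 0.0,"rz": 0.0},
    {"tx": 0.36,"ty": 3.92,"tz": 0.0,"rx": 0.0,"ry": 0.0,"rz": 0.0},
    {"tx": 0.0,"ty": 0.0,"tz": 4.0,"rx": 0.0,"ry": 0.0,"rz": 0.0},
    {"tx": 0.0,"ty": 0.0,"tz": 4.0,"rx": 0.0,"ry": 0.0,"rz": 0.0},
    {"tx": 0.0,"ty": 0.0,"tz": 0.0,"rx": 0.0,"ry": 0.0,"rz": 0.0},
    {"tx": 0.0,"ty": 0.0,"tz": 0.0,"rx": 0.0,"ry": 0.0,"rz": 0.0},
    {"tx": 0.0,"ty": 0.0,"tz": 0.0,"rx": 0.0,"ry": 0.0,"rz": 0.0},
  ],
  gripper=3.0,
  newtons=60,
)

```text
time_s: 6.92
tcp_pos: [586.9, -30.6, 156.6]
ee_rot: [0.49, 3.1, -0.0]
ft_force: [-0.1, -0.4, -1.1]
grip_width: 42.6
grasp_force: 61.8
```

Run:
```python
from h import *
s=status.read_state();M=R.from_rotvec(s['ee_rot']).as_matrix();p=np.array(s['tcp_pos']);print(p)
print(M.T@(np.array([586.5,-31.2,58])-p),s['ft_force'])
```

```text
[586.86984973 -30.59518451 156.61530429]
[ 0.48094821 -0.71162249 98.61411214] [-0.12060231 -0.38642271 -1.13569188]
```

Call:
play_rows(
  motion=[
    {"tx": 0.07,"ty": -0.05,"tz": 1.0,"rx": 0.0,"ry": 0.0,"rz": 0.0},
    {"tx": 0.0,"ty": 0.0,"tz": 1.0,"rx": 0.0,"ry": 0.0,"rz": 0.0},
    {"tx": 0.0,"ty": 0.0,"tz": 0.5,"rx": 0.0,"ry": 0.0,"rz": 0.0},
    {"tx": 0.0,"ty": 0.0,"tz": 0.3,"rx": 0.0,"ry": 0.0,"rz": 0.0},
    {"tx": 0.0,"ty": 0.0,"tz": 0.0,"rx": 0.0,"ry": 0.0,"rz": 0.0},
  ],
  gripper=3.0,
  newtons=60,
)

```text
time_s: 7.55
tcp_pos: [584.8, -30.1, 126.0]
ee_rot: [-0.489, -3.103, -0.0]
ft_force: [1.5, -0.1, -3.7]
grip_width: 43.3
grasp_force: 61.9
```

Call:
play_rows(
  motion=[
    {"tx": 0.0,"ty": 0.0,"tz": 0.5,"rx": 0.0,"ry": 0.0,"rz": 0.0},
    {"tx": 0.0,"ty": 0.0,"tz": 0.5,"rx": 0.0,"ry": 0.0,"rz": 0.0},
    {"tx": 0.0,"ty": 0.0,"tz": 0.4,"rx": 0.0,"ry": 0.0,"rz": 0.0},
    {"tx": 0.0,"ty": 0.0,"tz": 0.0,"rx": 0.0,"ry": 0.0,"rz": 0.0},
    {"tx": 0.0,"ty": 0.0,"tz": 0.0,"rx": 0.0,"ry": 0.0,"rz": 0.0},
  ],
  gripper=3.0,
  newtons=60,
)

```text
time_s: 8.18
tcp_pos: [584.9, -30.1, 112.2]
ee_rot: [0.489, 3.103, 0.0]
ft_force: [3.2, 0.8, -3.8]
grip_width: 42.7
grasp_force: 61.8
```

Call:
play_rows(
  motion=[
    {"tx": 0.0,"ty": 0.0,"tz": 0.3,"rx": 0.0,"ry": 0.0,"rz": 0.0},
    {"tx": 0.0,"ty": 0.0,"tz": 0.2,"rx": 0.0,"ry": 0.0,"rz": 0.0},
    {"tx": 0.0,"ty": 0.0,"tz": 0.0,"rx": 0.0,"ry": 0.0,"rz": 0.0},
    {"tx": 0.0,"ty": 0.0,"tz": 0.0,"rx": 0.0,"ry": 0.0,"rz": 0.0},
  ],
  gripper=3.0,
  newtons=60,
)

```text
time_s: 8.68
tcp_pos: [585.3, -30.5, 108.5]
ee_rot: [0.489, 3.102, -0.001]
ft_force: [-0.6, 0.9, 6.9]
grip_width: 42.8
grasp_force: 62.4
```

Call:
play_rows(
  motion=[
    {"tx": 0.0,"ty": 0.0,"tz": 0.0,"rx": 0.0,"ry": 0.0,"rz": 0.0},
    {"tx": 0.0,"ty": 0.0,"tz": 0.0,"rx": 0.0,"ry": 0.0,"rz": 0.0},
    {"tx": 0.0,"ty": 0.0,"tz": 0.0,"rx": 0.0,"ry": 0.0,"rz": 0.0},
    {"tx": 0.0,"ty": 0.0,"tz": 0.0,"rx": 0.0,"ry": 0.0,"rz": 0.0},
    {"tx": 0.0,"ty": 0.0,"tz": -3.0,"rx": 0.0,"ry": 0.0,"rz": 0.0},
    {"tx": 0.0,"ty": 0.0,"tz": -5.0,"rx": 0.0,"ry": 0.0,"rz": 0.0},
    {"tx": 0.0,"ty": 0.0,"tz": -5.0,"rx": 0.0,"ry": 0.0,"rz": 0.0},
    {"tx": 3.0,"ty": 0.0,"tz": -1.0,"rx": 0.0,"ry": 0.0,"rz": 0.0},
    {"tx": 4.0,"ty": 0.0,"tz": 0.0,"rx": 0.0,"ry": 0.0,"rz": 0.0},
    {"tx": 0.0,"ty": 0.0,"tz": 0.0,"rx": 0.0,"ry": 0.0,"rz": 0.0},
    {"tx": 0.0,"ty": 0.0,"tz": 0.0,"rx": 0.0,"ry": 0.0,"rz": 0.0},
  ],
  gripper=6.0,
  newtons=60,
)

```text
time_s: 10.05
tcp_pos: [518.7, -8.8, 247.4]
ee_rot: [0.489, 3.102, -0.0]
ft_force: [0.2, 0.4, -0.0]
grip_width: 60.2
grasp_force: 0.0
```

Run:
```python
from h import *
s=status.read_state();print(s['tcp_pos'],s['ee_rot'],s['grip_width'],s['qpos'])
c=cap('wrist','w5')
print(proj(c,(586.5,-31.2,126)),proj(c,(468.8,-73.8,190)))
i=cv2.imread('pics/w5.png');cv2.imwrite('pics/w5b.png',cv2.resize(i,(800,600),interpolation=cv2.INTER_CUBIC))
```

```text
[518.65655711  -8.82466169 247.43616344] [ 4.89243355e-01  3.10241651e+00 -1.24156131e-04] 60.215827806627374 [-2.69536921e-01 -1.46367956e-01 -1.60637034e-01  1.55568686e+00
  1.59087909e-05  4.32819675e-02]
(np.float64(259.9350595454384), np.float64(264.32303409382496)) (np.float64(141.85551561197178), np.float64(187.00834702577316))
```

View pics/w5b.png

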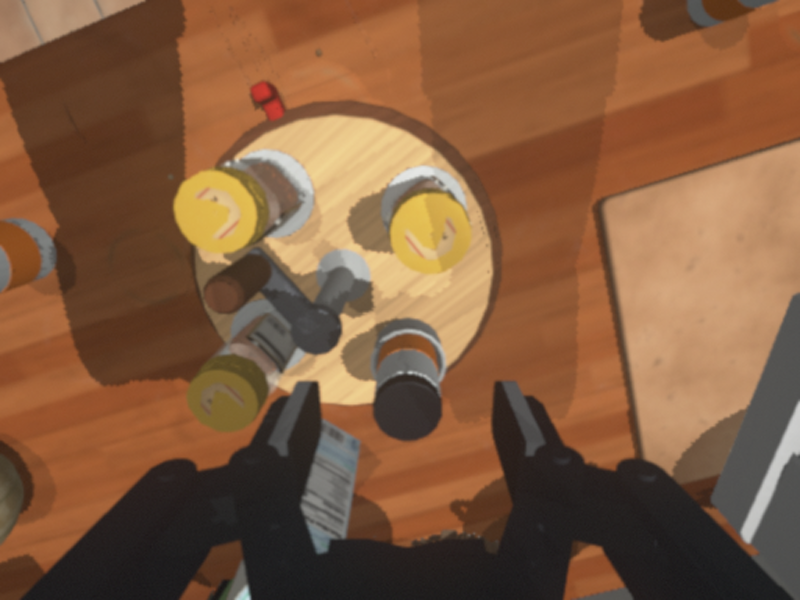

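Call:
play_rows(
  motion=[
    {"tx": 1.4,"ty": -3.9,"tz": 0.0,"rx": 0.0,"ry": 0.0,"rz": 0.0},
    {"tx": 1.4,"ty": -3.8,"tz": 0.0,"rx": 0.0,"ry": 0.0,"rz": 0.0},
    {"tx": 0.0,"ty": 0.0,"tz": 0.0,"rx": 0.0,"ry": 0.0,"rz": 0.0},
    {"tx": 0.0,"ty": 0.0,"tz": 0.0,"rx": 0.0,"ry": 0.0,"rz": 0.0},
  ],
  gripper=5.0,
  newtons=40,
)

```text
time_s: 10.6
tcp_pos: [468.5, -73.5, 247.3]
ee_rot: [0.49, 3.103, 0.0]
ft_force: [-1.1, -0.2, -0.5]
grip_width: 49.9
grasp_force: 0.0
```

Run:
```python
from h import *
c=ld('w5');q=np.array([225,293])*.64;print('knob top',atz(c,*q,190),'tinlid',atz(c,408*.64,405*.64,126))
s=status.read_state();M=R.from_rotvec(s['ee_rot']).as_matrix();p=np.array(s['tcp_pos']);print(p)
print(M.T@(np.array([468.8,-73.8,177])-p))
```

```text
knob top [469.55231782 -72.614218   190.        ] tinlid [581.42019555 -28.35296123 126.        ]
[468.49666439 -73.54379236 247.26677662]
[-0.36065458 -0.17249947 70.26676115]
```

Run:
```python
from h import *
c=ld('w5')
x0,y0,F=110,145,4.3
i=cv2.resize(cv2.imread('pics/w5.png')[y0:y0+139,x0:x0+185],None,fx=F,fy=F,interpolation=cv2.INTER_CUBIC)
i=cv2.convertScaleAbs(i,alpha=1.6,beta=25)
ax=np.array([511.16,-58.6]);t=.3436;u=np.array([np.cos(t),np.sin(t)])
cir=[(ax+80*u,22,31+z,(0,255,0)) for z in(18,48,95)]+[(ax+80*u,24,58,(255,0,0)),(ax-45*u,9,190,(0,255,0)),(ax-45*u,9,144,(255,255,0))]
for P,r,z,col in cir:
    for a in np.linspace(0,2*np.pi,200):
        q=proj(c,(P[0]+r*np.cos(a),P[1]+r*np.sin(a),z));x,y=int((q[0]-x0+.5)*F),int((q[1]-y0+.5)*F)
        if 0<=x<i.shape[1] and 0<=y<i.shape[0]: i[y,x]=col
cv2.imwrite('pics/w5c.png',i)
```

```text
(no output)
```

View pics/w5c.png

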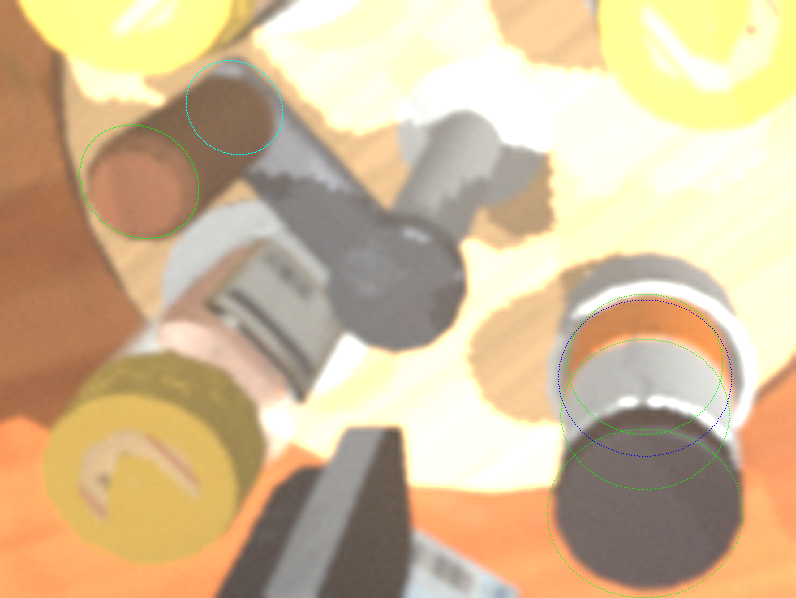

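Call:
play_rows(
  motion=[
    {"tx": 0.0,"ty": 0.0,"tz": 3.0,"rx": 0.0,"ry": 0.0,"rz": 0.0},
    {"tx": 0.0,"ty": 0.0,"tz": 3.0,"rx": 0.0,"ry": 0.0,"rz": 0.0},
    {"tx": 0.0,"ty": 0.0,"tz": 1.0,"rx": 0.0,"ry": 0.0,"rz": 0.0},
    {"tx": 0.0,"ty": 0.0,"tz": 0.0,"rx": 0.0,"ry": 0.0,"rz": 0.0},
  ],
  gripper=5.0,
  newtons=30,
)

```text
time_s: 11.1
tcp_pos: [468.0, -72.9, 177.2]
ee_rot: [-0.488, -3.103, -0.001]
ft_force: [-0.5, 0.1, -0.4]
grip_width: 49.5
grasp_force: 0.0
```

Call:
play_rows(
  motion=[
    {"tx": 0.0,"ty": 0.0,"tz": 0.0,"rx": 0.0,"ry": 0.0,"rz": 0.0},
    {"tx": 0.0,"ty": 0.0,"tz": 0.0,"rx": 0.0,"ry": 0.0,"rz": 0.0},
    {"tx": 0.0,"ty": 0.0,"tz": 0.0,"rx": 0.0,"ry": 0.0,"rz": 0.0},
    {"tx": 0.0,"ty": 0.0,"tz": 0.0,"rx": 0.0,"ry": 0.0,"rz": 0.0},
    {"tx": 0.0,"ty": 0.0,"tz": 0.0,"rx": 0.0,"ry": 0.0,"rz": 0.0},
    {"tx": 0.0,"ty": 0.0,"tz": 0.0,"rx": 0.0,"ry": 0.0,"rz": 0.0},
    {"tx": 0.0,"ty": 0.0,"tz": 0.0,"rx": 0.0,"ry": 0.0,"rz": 0.0},
  ],
  gripper=0.5,
  newtons=30,
)

```text
time_s: 11.98
tcp_pos: [468.3, -73.8, 178.6]
ee_rot: [0.489, 3.102, -0.001]
ft_force: [-2.9, -1.3, 5.9]
grip_width: 16.7
grasp_force: 29.4
```

Run:
```python
from h import *
s=status.read_state();M=R.from_rotvec(s['ee_rot']).as_matrix();p=np.array(s['tcp_pos']);print(p,s['ft_force'])
ax=np.array([511.16,-58.6]);r=p[:2]-ax;print(np.hypot(*r),np.degrees(np.arctan2(r[1],r[0])))
a0=np.radians(199.7);a1=2*np.pi+.08;n=24
A=np.linspace(a0,a1,n+1);P=np.c_[45*np.cos(A),45*np.sin(A),0*A];D=np.diff(P,axis=0)@M
print(np.round(D[:,:2]/10,2).tolist(), (P.round(1)[[12,24],:2]+ax))
```

```text
[468.28620927 -73.7606223  178.62361595] [-2.89370928 -1.28023779  5.85450862]
45.47533836967749 -160.52587118356826
[[-0.35, -0.41], [-0.4, -0.36], [-0.44, -0.31], [-0.47, -0.26], [-0.5, -0.2], [-0.52, -0.14], [-0.53, -0.07], [-0.54, -0.01], [-0.54, 0.06], [-0.53, 0.12], [-0.51, 0.18], [-0.48, 0.24], [-0.45, 0.3], [-0.41, 0.35], [-0.37, 0.4], [-0.32, 0.44], [-0.26, 0.47], [-0.2, 0.5], [-0.14, 0.52], [-0.08, 0.53], [-0.01, 0.54], [0.05, 0.54], [0.11, 0.53], [0.18, 0.51]] [[ 520.66 -102.6 ]
 [ 556.06  -55.  ]]
```

Call:
play_rows(
  motion=[
    {"tx": -0.35,"ty": -0.41,"tz": 0.0,"rx": 0.0,"ry": 0.0,"rz": 0.0},
    {"tx": -0.4,"ty": -0.36,"tz": 0.0,"rx": 0.0,"ry": 0.0,"rz": 0.0},
    {"tx": -0.44,"ty": -0.31,"tz": 0.0,"rx": 0.0,"ry": 0.0,"rz": 0.0},
    {"tx": -0.47,"ty": -0.26,"tz": 0.0,"rx": 0.0,"ry": 0.0,"rz": 0.0},
    {"tx": -0.5,"ty": -0.2,"tz": 0.0,"rx": 0.0,"ry": 0.0,"rz": 0.0},
    {"tx": -0.52,"ty": -0.14,"tz": 0.0,"rx": 0.0,"ry": 0.0,"rz": 0.0},
  ],
  gripper=0.5,
  newtons=30,
)

```text
time_s: 12.72
tcp_pos: [489.0, -97.6, 178.6]
ee_rot: [0.489, 3.101, 0.001]
ft_force: [-0.3, 3.4, 6.0]
grip_width: 17.2
grasp_force: 29.5
```

Call:
play_rows(
  motion=[
    {"tx": -0.53,"ty": -0.07,"tz": 0.0,"rx": 0.0,"ry": 0.0,"rz": 0.0},
    {"tx": -0.54,"ty": -0.01,"tz": 0.0,"rx": 0.0,"ry": 0.0,"rz": 0.0},
    {"tx": -0.54,"ty": 0.06,"tz": 0.0,"rx": 0.0,"ry": 0.0,"rz": 0.0},
    {"tx": -0.53,"ty": 0.12,"tz": 0.0,"rx": 0.0,"ry": 0.0,"rz": 0.0},
    {"tx": -0.51,"ty": 0.18,"tz": 0.0,"rx": 0.0,"ry": 0.0,"rz": 0.0},
    {"tx": -0.48,"ty": 0.24,"tz": 0.0,"rx": 0.0,"ry": 0.0,"rz": 0.0},
    {"tx": -0.45,"ty": 0.3,"tz": 0.0,"rx": 0.0,"ry": 0.0,"rz": 0.0},
    {"tx": -0.41,"ty": 0.35,"tz": 0.0,"rx": 0.0,"ry": 0.0,"rz": 0.0},
    {"tx": -0.37,"ty": 0.4,"tz": 0.0,"rx": 0.0,"ry": 0.0,"rz": 0.0},
  ],
  gripper=0.5,
  newtons=30,
)

```text
time_s: 13.85
tcp_pos: [534.9, -95.7, 178.6]
ee_rot: [0.489, 3.102, 0.001]
ft_force: [-4.4, 3.6, 7.8]
grip_width: 17.0
grasp_force: 29.7
```

Call:
play_rows(
  motion=[
    {"tx": -0.32,"ty": 0.44,"tz": 0.0,"rx": 0.0,"ry": 0.0,"rz": 0.0},
    {"tx": -0.26,"ty": 0.47,"tz": 0.0,"rx": 0.0,"ry": 0.0,"rz": 0.0},
    {"tx": -0.2,"ty": 0.5,"tz": 0.0,"rx": 0.0,"ry": 0.0,"rz": 0.0},
    {"tx": -0.14,"ty": 0.52,"tz": 0.0,"rx": 0.0,"ry": 0.0,"rz": 0.0},
    {"tx": -0.08,"ty": 0.53,"tz": 0.0,"rx": 0.0,"ry": 0.0,"rz": 0.0},
    {"tx": -0.01,"ty": 0.54,"tz": 0.0,"rx": 0.0,"ry": 0.0,"rz": 0.0},
    {"tx": 0.05,"ty": 0.54,"tz": 0.0,"rx": 0.0,"ry": 0.0,"rz": 0.0},
    {"tx": 0.11,"ty": 0.53,"tz": 0.0,"rx": 0.0,"ry": 0.0,"rz": 0.0},
    {"tx": 0.18,"ty": 0.51,"tz": 0.0,"rx": 0.0,"ry": 0.0,"rz": 0.0},
    {"tx": 0.0,"ty": 0.0,"tz": 0.0,"rx": 0.0,"ry": 0.0,"rz": 0.0},
    {"tx": 0.0,"ty": 0.0,"tz": 0.0,"rx": 0.0,"ry": 0.0,"rz": 0.0},
    {"tx": 0.0,"ty": 0.0,"tz": 0.0,"rx": 0.0,"ry": 0.0,"rz": 0.0},
  ],
  gripper=0.5,
  newtons=30,
)

```text
time_s: 15.35
tcp_pos: [555.3, -54.5, 178.6]
ee_rot: [0.489, 3.102, -0.0]
ft_force: [-3.2, 0.9, 6.0]
grip_width: 16.9
grasp_force: 29.7
```

Run:
```python
from h import *
s=status.read_state();p=np.array(s['tcp_pos']);print(p,s['ft_force'],s['grasp_force'])
ax=np.array([511.16,-58.6]);r=p[:2]-ax;a=np.arctan2(r[1],r[0]);print(np.hypot(*r),a)
c=cap('wrist','w6');P=ax-80*np.array([np.cos(a),np.sin(a)])
print('tin exp',P,proj(c,(*P,126)),'ptr',proj(c,(376.5,-68.7,20)))
x0,y0,F=110,30,2.7
cv2.imwrite('pics/w6b.png',cv2.resize(cv2.imread('pics/w6.png')[:222,60:356],(800,600),interpolation=cv2.INTER_CUBIC))
```

```text
[555.28491146 -54.53386477 178.63499119] [-3.22819128  0.93240779  6.04222684] 29.697512495331466
44.31186372648293 0.0918910403568678
tin exp [431.49752093 -65.94094193] (np.float64(169.70955018769644), np.float64(36.076588782559355)) ptr (np.float64(178.12012445417565), np.float64(-7.461400459149473))
```

Run:
```python
from h import *
# red pointer centroid and dark-lid blob, numerically
c=ld('w6');I=c['color'].astype(int);h=cv2.cvtColor(c['color'],cv2.COLOR_RGB2HSV)
red=((I[...,0]>130)&(I[...,1]<60)&(I[...,2]<60)).astype(np.uint8)
dark=(I.max(2)<75).astype(np.uint8)
for n,m in(('red',red),('dark',dark)):
    k,l,st,ce=cv2.connectedComponentsWithStats(m)
    print(n,[(st[j].tolist(),ce[j].round(1).tolist()) for j in range(1,k) if st[j,4]>40][:12])
```

```text
red []
dark [([135, 0, 80, 84, 5296], [174.0, 40.3]), ([449, 85, 11, 100, 263], [453.3, 125.3]), ([305, 104, 11, 36, 107], [309.2, 120.6]), ([0, 113, 23, 51, 458], [13.3, 140.1]), ([222, 153, 25, 8, 44], [234.2, 155.1]), ([163, 182, 16, 27, 116], [172.6, 195.8]), ([25, 216, 472, 168, 33688], [261.1, 333.4]), ([466, 276, 5, 38, 104], [468.0, 296.2]), ([503, 320, 9, 12, 69], [508.2, 326.1])]
```

Run:
```python
from h import *
c=ld('w6');P=atz(c,174.5,40,126)[:2];r=P-np.array([511.16,-58.6]);print(P,r,np.hypot(*r),'sideways',-r[0]*np.sin(.08)+r[1]*np.cos(.08))
if abs(-r[0]*np.sin(.08)+r[1]*np.cos(.08))<6: print(ctrl.hand_in())
```

```text
[434.08382485 -64.23167096] [-77.07617515  -5.63167096] 77.28164396157847 sideways 0.5458597226556137
the job is handed in; nothing more can be done
None
```

The job is handed in, with no verdict returned: the 44 mm tin stands in the cup, about 0.5 mm sideways of the pointer line by my last measurement, and the gripper is still closed on the knob at about 30 N.

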